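# Find the jar that has not sealed and stand it in the fridge bin

## Task

One of these three jars of tomato sauce did not seal. Press gently on the middle of the lids until you find the one whose dome gives way and clicks down, without denting any lid; then stand that jar upright, gently, on the floor of the clear fridge bin beside the pack. Leave the two sealed jars standing where they are, and do not disturb the pack, the funnel or the spare lid.

Things in the scene. Friction and masses are not known exactly. Their poses are not given: they have to be found in the camera images.
- jar_1: Preserving jar with a metal twist-off lid, about 0.3 kg, upright on the counter (height 0). All three look alike. Origin: centre of its underside. Glass 58 mm across from 4 to 50 mm up, then a neck; lid 53 mm across, 62 to 78 mm up, fixed to the glass. In mid-lid a flat-topped dome (top 20 mm across) stands 4 mm proud, its top 82 mm up. Over 15 N on a dome dents it.
- jar_2: Just like jar_1. Exactly one of the three, any of them, is unsealed; it cannot be seen. Pressed, an unsealed dome holds up to 5.5 N, then gives way and clicks home 2.5 mm lower at 6.5 N; beyond that the force climbs again by 8 N per mm. Let go, it springs up again.
- jar_3: Just like jar_1. The dome of a sealed jar is drawn tight: it holds up to 6.5 N, then yields only 1 mm per 8 N more, and never clicks home.
- tray: Open clear plastic fridge bin with a white lip, 170 mm (its x) by 260 mm (its y), 60 mm high, walls and floor 3 mm thick; the lip stands out 8 mm. It does not slide. Origin: centre of its underside, on the counter. The pack lies in its +y half, the -y half is free.
- pack: Flat paper-wrapped pack with a blue band, 105 (x) by 58 (y) by 38 mm high, 0.25 kg, lying on the floor of the bin. Origin: centre of its underside. To be left alone.
- funnel: Steel jar funnel, 100 mm across at its top, 52 mm high, standing loose on the counter beyond the jars. Origin: centre of its underside. To be left alone.
- spare_lid: Spare metal jar lid, 53 mm across, 17 mm high, lying loose on the counter beyond the jars; it belongs to no jar. Origin: centre of its underside. To be left alone.
Mind the look-alikes: they are no part of the job. What is shaped like the jar_1 but pink or purple is not meant.

How it is judged:
On the way:
1. the dome of the unsealed jar is pressed through its click ((z of jar_1_dome_c0 in the frame of jar_1 below 0.0768 m or z of jar_2_dome_c0 in the frame of jar_2 below 0.0768 m or z of jar_3_dome_c0 in the frame of jar_3 below 0.0768 m)), for 0.05 s.
At the end, for the whole second after the job is handed in: the unsealed jar (the one whose dome is not drawn tight) stands upright within 0.1 rad on the floor of the bin, inside its walls, at rest, its dome sprung up again; the two sealed jars stand upright within 25 mm of where they were (((contact force between anything else and jar_1_dome_c0 below 0.5 N and z of jar_1_dome_c0 in the frame of jar_1 above 0.0785 m and z of jar_1 in the frame of tray between 0 and 0.006 m and x of jar_1 in the frame of tray between -0.065 and 0.065 m and y of jar_1 in the frame of tray between -0.11 and 0.11 m and angle between each of jar_1, jar_2, jar_3's own z axis and vertical below 0.1 rad and linear speed of jar_1 below 0.02 m/s and distance of each of jar_2, jar_3 from where it was at the start of the episode below 0.025 m) or (contact force between anything else and jar_2_dome_c0 below 0.5 N and z of jar_2_dome_c0 in the frame of jar_2 above 0.0785 m and z of jar_2 in the frame of tray between 0 and 0.006 m and x of jar_2 in the frame of tray between -0.065 and 0.065 m and y of jar_2 in the frame of tray between -0.11 and 0.11 m and angle between each of jar_2, jar_1, jar_3's own z axis and vertical below 0.1 rad and linear speed of jar_2 below 0.02 m/s and distance of each of jar_1, jar_3 from where it was at the start of the episode below 0.025 m) or (contact force between anything else and jar_3_dome_c0 below 0.5 N and z of jar_3_dome_c0 in the frame of jar_3 above 0.0785 m and z of jar_3 in the frame of tray between 0 and 0.006 m and x of jar_3 in the frame of tray between -0.065 and 0.065 m and y of jar_3 in the frame of tray between -0.11 and 0.11 m and angle between each of jar_3, jar_1, jar_2's own z axis and vertical below 0.1 rad and linear speed of jar_3 below 0.02 m/s and distance of each of jar_1, jar_2 from where it was at the start of the episode below 0.025 m))); the robot touches nothing.
It fails at once if a lid is dented: a dome is pressed with over 15 N (contact force between any of the fingers, the arm and jar_1_dome_c0 above 15 N or contact force between any of the fingers, the arm and jar_2_dome_c0 above 15 N or contact force between any of the fingers, the arm and jar_3_dome_c0 above 15 N).
It fails at once if a jar is knocked over (tilted over 0.6 rad) (angle between any of jar_1, jar_2, jar_3's own z axis and vertical above 0.6 rad).
It fails at once if a jar is dropped into the bin (over 0.4 m/s below the bin's lip) ((linear speed of jar_1 above 0.4 m/s and z of jar_1 in the frame of tray below 0.06 m and x of jar_1 in the frame of tray between -0.085 and 0.085 m and y of jar_1 in the frame of tray between -0.13 and 0.13 m) or (linear speed of jar_2 above 0.4 m/s and z of jar_2 in the frame of tray below 0.06 m and x of jar_2 in the frame of tray between -0.085 and 0.085 m and y of jar_2 in the frame of tray between -0.13 and 0.13 m) or (linear speed of jar_3 above 0.4 m/s and z of jar_3 in the frame of tray below 0.06 m and x of jar_3 in the frame of tray between -0.085 and 0.085 m and y of jar_3 in the frame of tray between -0.13 and 0.13 m)).
It fails at once if the pack, the funnel or the spare lid is shifted by over 25 mm (distance of any of pack, funnel, spare_lid from where it was at the start of the episode above 0.025 m).
It also fails if it takes over 51 s, if anything falls off the work surface, if the arm or the gripper's body presses on something with over 40 N, if the wrist force passes 120 N, or if a joint passes its speed limit or range.

## Robot

A 7-joint arm with a two-finger parallel gripper is mounted at the origin on the work surface. World frame = base frame: x ahead of the robot, y to its left, z up, the work surface at z = 0. Lengths are in m, angles in rad, forces in N, time in s.
With the tool pointing down it reaches from about 0.4 to 0.85 m from the base axis. Payload 10.4 kg.
Tool frame: the origin (TCP) lies midway between the tips of the shut fingers; the grasp point (between the pads) lies env.grip_point_offset behind it (env.grip_point_offset is the distance from the TCP to the grasp point, in m); z points along the fingers, y is the direction in which the jaws open and shut (so a half turn about z gives the same grasp; the last joint's range is limited). The gripper opens to 87 mm and grips with 3 to 60 N. Pads are 19 mm wide; open, the fingers measure 117 mm over their backs; the gripper's body (75 mm by 190 mm) begins 51 mm behind the grasp point.
Start: joints at [1.301, 0.332, -0.065, 1.46, 0.022, 1.35, -0.088], TCP at [0.153, -0.606, 0.223] pointing down, gripper open.
Joint ranges: [-2.6, 2.6], [-0.5, 2.12], [-1.47, 1.34], [0.16, 2.42], [-1.27, 4.41], [0.06, 2.06], [-2.6, 2.6]. Speed limits (rad/s): [2.22, 2.22, 2.79, 2.79, 3.14, 3.14, 3.14].

## Interface

Orientations are given as [roll, pitch, yaw] about the fixed x, y, z axes, in that order (R = Rz(yaw) Ry(pitch) Rx(roll)).
In Python, from bench import env gives the robot as it stands.
- The arm moves only by the shell command python3 -m inch 'ROWS' [OPENING] [FORCE]. ROWS is JSON, a list of rows, each an object of numbers: "x", "y", "z": the shift along the tool's x, y, z in cm; "ax", "ay", "az": the turn, a rotation vector about the tool's x, y, z in degrees. In form: [{"x": .., "y": .., "z": .., "ax": .., "ay": .., "az": ..}, ...]. A call has exactly 5 rows; each row shifts and turns the commanded pose from where the row before left it, along the tool's axes as they then stand; what a row does not reach is not made up. A row lasts 1/12 s, in which the tool goes at most 41.7 mm and 7.16 degrees, less where a joint would pass 70% of its speed; a pose out of reach is approached as far as the arm can. A call with a gripper value outside its range is refused whole. OPENING is the opening in per cent of the stroke, from 0 (shut) to 100 (fully open), set as the call begins (- or left out, the last holds). The fingers move at their own pace and stop on an object; FORCE is the grip in N (left out, the last holds). Time passes only in rows, so rows that do not move let the fingers close, or fill a call up. It gives the time, the measured TCP pose, the force and the opening at its end, in the units of the state.
- env.state(): the state, without advancing time (a new reading comes with each control period).
- env.grab_frame(name): name is "scene" or "top" or "wrist"; returns (picture, depth): 480x640x3 uint8, blue, green, red; 480x640 float32, m along the optical axis (not along the pixel's ray), 0 where there is no reading.
- env.get_calibration(name): a dict with "fovy" (degrees; the focal length in pixels is half the picture's height over the tangent of half this angle, whatever the lens; pixels are square), "cx", "cy" (the principal point, pixels), "k1" (the pictures are not rectified: a ray, as slopes to the right and down, at radius r is drawn at 1 + k1 r^2 times it, then the intrinsics apply), "origin" and "attitude" of the camera in the world. Camera axes: x right, y down, z forward; pixel columns grow to the right and rows downward; lengths in m; the calibration is good to about 2 mm. A picture is of the moment at which its call begins: read the wrist's pose just before it. get_calibration takes no time and is no camera call; for the wrist camera it gives the pose at the moment of the call.
- env.job_done(): hands the job in, once; it reports no verdict.
Trained networks look in the newest picture that a camera, given by its name, has taken for a name from the list of things; names that differ only in an ending like _2 or _b are one class to them, and where a whole thing is asked for, a point or a joint stands for the part that bears it (a point fixed in the world has none). Each returns a list of dicts, best first, with "conf" (0 to 1); they miss things now and then, are a little off and sometimes report something else, mostly with a low value. They report only what shows in the picture. A call takes as long as a camera call. They do not tell look-alikes from the thing itself.
- env.find_in(camera, name): "centre" ([x, y, z] in m, in world coordinates, good to about 4 mm: the middle of the surface that is visible of it).
The state is a dict: "t": time; "joints": joint angles; "joint_vel": joint speeds; "joint_torque": joint torques, N m; "ee_pos": TCP position; "eef_rot": TCP orientation; "ft_force": force on the tool from outside, world axes, zero at the start; "moment": the same for the moment, N m; "opening": opening from 0.0 (shut) to 1.0 (fully open).
Only numpy, scipy, OpenCV 4.12 (cv2) and the standard library are available. Lean on these libraries where they do the work, as an engineer would, in place of code of your own. Each camera call takes 0.05 s, during which the arm holds its last target.

## Working session

There is one attempt and no reset: what is moved stays moved. The work goes in short steps, Python scripts to look and compute and a shell command to move; the robot and the scene stay as the last step left them, time stands still between calls to the robot, and variables do not carry over. Pictures are saved under pics/ and viewed, and the job is handed in when it is done.

```bash
ls; mkdir -p pics; python3 - <<'E'
from bench import env
import cv2
print(env.state()); print(env.grip_point_offset)
for c in ["scene","top"]:
    p,d=env.grab_frame(c); cv2.imwrite(f"pics/{c}0.png",p); print(c,env.get_calibration(c))
    for n in ["jar_1","tray","pack","funnel","spare_lid"]:
        print(n,[(r['conf'],[round(float(v),3) for v in r['centre']]) for r in env.find_in(c,n)])
E
```

```text
pics
{'t': 0.0, 'joints': array([ 1.30141068,  0.33288587, -0.06468902,  1.4609793 ,  0.02163061,
        1.34985671, -0.08850474]), 'joint_vel': array([ 5.08287252e-04,  3.16321498e-04, -9.24977404e-05, -7.63131068e-04,
        1.30191352e-03,  1.78975114e-04, -1.33534921e-03]), 'joint_torque': array([-7.16633622e-04, -6.23269987e+01,  2.41401064e-02, -3.89905536e+01,
       -6.14556950e-02,  3.97465797e-02,  1.00300788e-04]), 'ee_pos': array([ 0.15256268, -0.6056915 ,  0.22172703]), 'eef_rot': array([-3.14016318e+00,  9.92765236e-05,  2.46799122e-01]), 'ft_force': array([-0.41840426, -0.15403443, -0.36671657]), 'moment': array([ 0.00193952, -0.00999853, -0.01281709]), 'opening': 1.003309293177789}
0.0187
scene {'fovy': 50.18595834176219, 'cx': 317.4882390797092, 'cy': 242.0460974235186, 'k1': -0.08691137880294325, 'origin': array([1.02023502, 0.35048242, 0.81772165]), 'attitude': array([-2.50411624, -0.01868537,  2.35347055])}
jar_1 [(0.97, [0.587, -0.003, 0.06]), (0.96, [0.517, -0.137, 0.059]), (0.89, [0.428, -0.278, 0.059]), (0.88, [0.543, -0.415, 0.051]), (0.59, [0.535, -0.31, 0.054])]
tray [(0.74, [0.494, 0.249, 0.012])]
pack [(0.79, [0.494, 0.337, 0.044])]
funnel [(0.73, [0.766, -0.063, 0.04])]
spare_lid [(0.59, [0.707, -0.271, 0.013])]
top {'fovy': 51.81026104064868, 'cx': 327.10764719929495, 'cy': 237.14388461058482, 'k1': -0.09808621459338573, 'origin': array([ 0.48925259, -0.05422104,  0.99771202]), 'attitude': array([-3.02132202,  0.02653907, -1.56433844])}
jar_1 [(0.96, [0.53, -0.423, 0.079]), (0.89, [0.415, -0.281, 0.076]), (0.82, [0.524, -0.316, 0.079]), (0.66, [0.573, -0.02, 0.076]), (0.61, [0.504, -0.147, 0.077]), (0.47, [0.481, 0.335, 0.043])]
tray [(0.84, [0.509, 0.259, 0.006])]
pack [(0.85, [0.482, 0.334, 0.044])]
funnel [(0.95, [0.788, -0.049, 0.039])]
spare_lid [(0.56, [0.702, -0.276, 0.017])]
```

View pics/scene0.png

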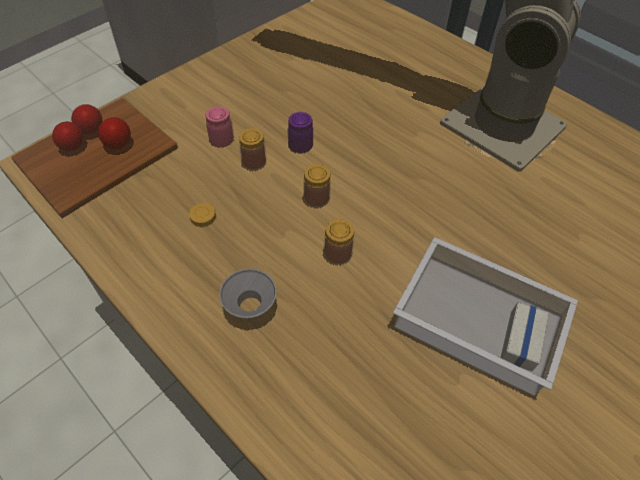

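View pics/top0.png

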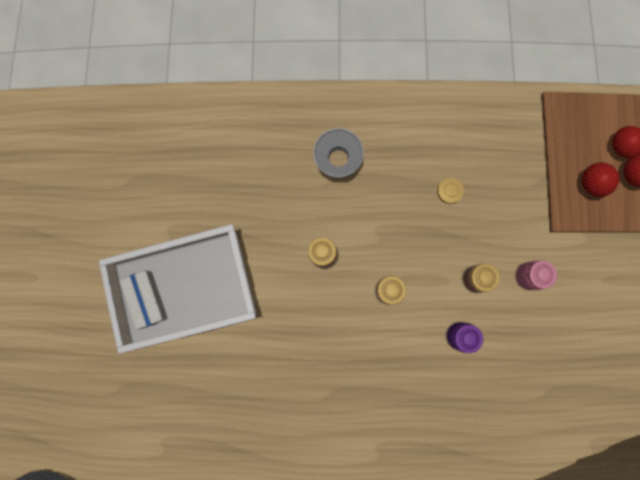

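The three sauce jars have gold lids: scene (252,148), (317,185), (340,240); top (483,278), (392,291), (322,252). Pink (219,127) and purple (300,132) in the scene view are the look-alikes. The gold disc at (202,214) is the spare lid. Next I'll measure the lids precisely.

```bash
cat > h.py <<'E'
import numpy as np, cv2
from scipy.spatial.transform import Rotation as R
from bench import env
def cloud(c,p=None,d=None,cal=None):
    if cal is None: cal=env.get_calibration(c)
    if p is None: p,d=env.grab_frame(c)
    f=240/np.tan(np.radians(cal['fovy'])/2)
    K=np.array([[f,0,cal['cx']],[0,f,cal['cy']],[0,0,1.]])
    v,u=np.mgrid[0:480,0:640]
    n=cv2.undistortPoints(np.stack([u,v],-1).reshape(-1,1,2).astype(np.float64),K,np.array([cal['k1'],0,0,0,0])).reshape(480,640,2)
    ray=np.dstack([n,np.ones((480,640))])
    M=R.from_euler('xyz',cal['attitude']).as_matrix()
    W=(ray*d[...,None])@M.T+cal['origin']
    W[d==0]=np.nan
    return p,d,W
E
python3 - <<'E'
from h import *
from scipy import ndimage
for c in ["top","scene"]:
    p,d,W=cloud(c)
    m=(W[...,2]>0.069)&(W[...,2]<0.095)&(W[...,0]>0.3)&(W[...,0]<0.75)&(W[...,1]>-.5)&(W[...,1]<.1)
    l,n=ndimage.label(m)
    for i in range(1,n+1):
        q=W[l==i]
        if len(q)<80: continue
        cc,r=cv2.minEnclosingCircle(q[:,:2].astype(np.float32))
        vv,uu=np.nonzero(l==i)
        print(c,len(q),uu.mean().round(),vv.mean().round(),np.round(cc,4),round(r,4),q.mean(0).round(4),np.median(q[:,2]).round(4), p[l==i].mean(0).round())
    m=(W[...,2]>0.05)&(W[...,2]<0.07)&(W[...,1]>0.08)&(W[...,0]>.3)
    l,n=ndimage.label(m); 
    if n:
        s=np.argmax(np.bincount(l.ravel())[1:])+1
        print(c,"tray",cv2.minAreaRect(W[l==s][:,:2].astype(np.float32)),(l==s).sum())
    m=(W[...,2]>0.03)&(W[...,2]<0.05)&(W[...,1]>0.2)&(W[...,0]>.3)&(W[...,0]<.6)
    l,n=ndimage.label(m); 
    s=np.argmax(np.bincount(l.ravel())[1:])+1
    print(c,"pack",cv2.minAreaRect(W[l==s][:,:2].astype(np.float32)),(l==s).sum())
p=cv2.imread("pics/scene0.png"); cv2.imwrite("pics/crop.png",cv2.resize(p[90:280,170:380],None,fx=3,fy=3))
E
```

```text
top 612 322.0 251.0 [ 0.574  -0.0196] 0.0265 [ 0.5735 -0.0199  0.0799] 0.0797 [ 88. 143. 171.]
top 640 542.0 274.0 [ 0.5319 -0.4338] 0.0274 [ 0.5315 -0.4319  0.0795] 0.0795 [125. 110. 167.]
top 642 485.0 277.0 [ 0.5271 -0.324 ] 0.027 [ 0.5267 -0.3229  0.0797] 0.0796 [ 83. 136. 164.]
top 596 392.0 290.0 [ 0.5037 -0.1482] 0.0265 [ 0.5025 -0.1489  0.08  ] 0.0799 [ 89. 145. 173.]
top 646 468.0 338.0 [ 0.4147 -0.2909] 0.0271 [ 0.4138 -0.2897  0.0798] 0.0798 [120.  60. 101.]
top tray ((0.502255916595459, 0.2642396092414856), (0.18754053115844727, 0.2773841321468353), 15.172493934631348) 2895
top pack ((0.4793274402618408, 0.34017080068588257), (0.10729477554559708, 0.061042990535497665), 22.38578987121582) 1599
scene 341 217.0 115.0 [ 0.5297 -0.4325] 0.0283 [ 0.5324 -0.4282  0.0777] 0.0778 [ 93.  81. 144.]
scene 361 300.0 121.0 [ 0.4113 -0.2894] 0.0286 [ 0.4148 -0.2866  0.0782] 0.0787 [88. 46. 79.]
scene 395 251.0 137.0 [ 0.5259 -0.3243] 0.0288 [ 0.5276 -0.32    0.078 ] 0.0781 [ 47. 103. 134.]
scene 448 317.0 175.0 [ 0.5017 -0.1484] 0.0277 [ 0.5044 -0.1451  0.078 ] 0.0781 [ 47. 104. 136.]
scene 559 339.0 232.0 [ 0.573  -0.0178] 0.028 [ 0.5763 -0.0152  0.0779] 0.0778 [ 48. 106. 138.]
scene tray ((0.49981555342674255, 0.2647568881511688), (0.19056349992752075, 0.27729618549346924), 15.00240421295166) 3646
scene pack ((0.4790412187576294, 0.3408767282962799), (0.10893882066011429, 0.05871059373021126), 21.789321899414062) 1948
```

View pics/crop.png

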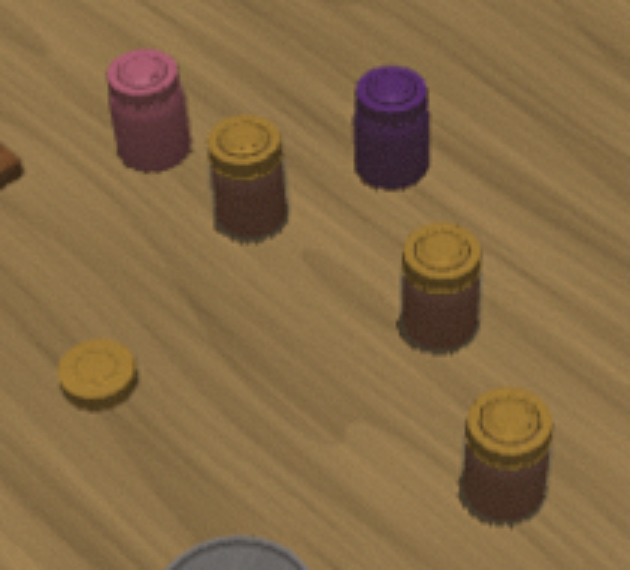

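```bash
python3 -m inch '[{"x":2.87,"y":-1.21},{"x":2.87,"y":-1.21},{"x":2.87,"y":-1.21},{"x":2.87,"y":-1.21},{"x":2.87,"y":-1.21}]' 0 20; python3 -m inch '[{"x":2.87,"y":-1.21},{"x":2.87,"y":-1.21},{"x":2.87,"y":-1.21},{"x":2.87,"y":-1.21},{"x":2.87,"y":-1.21}]'; python3 -m inch '[{"x":2.87,"y":-1.21},{"x":2.87,"y":-1.21},{"x":2.87,"y":-1.21},{"x":2.87,"y":-1.21},{"x":2.87,"y":-1.21}]'; cat >> h.py <<'E'
def to(x,y,z=None):
    s=env.state(); p=s['ee_pos']; w=s['eef_rot'][2]; d=np.array([x,y])-p[:2]
    print("t",round(s['t'],2),"tcp",p.round(4),"rot",s['eef_rot'].round(3),"F",s['ft_force'].round(2))
    print("tool cm x",round(100*(d@[np.cos(w),np.sin(w)]),2),"y",round(100*(d@[np.sin(w),-np.cos(w)]),2),"z",None if z is None else round(100*(p[2]-z),2))
E
python3 -c "
from h import *
to(.5265,-.324,.09)"
```

```text
t 0.7 tcp [ 0.1527 -0.6061  0.2226] rot [ 3.142 -0.     0.247] F [ 0.63  0.17 -0.08]
tool cm x 43.14 y -18.22 z 13.26invalid input
invalid input
invalid input
```

```bash
python3 -m inch '[{"x":2.87,"y":-1.21,"z":0,"ax":0,"ay":0,"az":0},{"x":2.87,"y":-1.21,"z":0,"ax":0,"ay":0,"az":0},{"x":2.87,"y":-1.21,"z":0,"ax":0,"ay":0,"az":0},{"x":2.87,"y":-1.21,"z":0,"ax":0,"ay":0,"az":0},{"x":2.87,"y":-1.21,"z":0,"ax":0,"ay":0,"az":0}]' 0 20
```

```text
t: 1.12
ee_pos: [0.2781, -0.5114, 0.2227]
eef_rot: [3.141, -0.0, 0.247]
ft_force: [0.3, 0.1, 0.5]
opening: 0.708
```

```bash
python3 -m inch '[{"x":2.88,"y":-1.22,"z":0,"ax":0,"ay":0,"az":0},{"x":2.88,"y":-1.22,"z":0,"ax":0,"ay":0,"az":0},{"x":2.88,"y":-1.22,"z":0,"ax":0,"ay":0,"az":0},{"x":2.88,"y":-1.22,"z":0,"ax":0,"ay":0,"az":0},{"x":2.88,"y":-1.22,"z":0,"ax":0,"ay":0,"az":0}]' 0 20;  python3 -m inch '[{"x":2.88,"y":-1.22,"z":0,"ax":0,"ay":0,"az":0},{"x":2.88,"y":-1.22,"z":0.5,"ax":0,"ay":0,"az":0},{"x":2.88,"y":-1.22,"z":1,"ax":0,"ay":0,"az":0},{"x":2.88,"y":-1.22,"z":1,"ax":0,"ay":0,"az":0},{"x":2.88,"y":-1.22,"z":1,"ax":0,"ay":0,"az":0}]';python3 -c "
from h import *
to(.5265,-.324,.09)"
```

```text
t: 1.53
ee_pos: [0.4029, -0.417, 0.2228]
eef_rot: [3.141, -0.0, 0.247]
ft_force: [0.0, 0.5, -0.7]
opening: 0.327
t: 1.95
ee_pos: [0.5277, -0.3227, 0.1874]
eef_rot: [3.141, -0.0, 0.247]
ft_force: [-0.0, -1.0, 0.4]
opening: 0.018
t 1.95 tcp [ 0.5277 -0.3227  0.1874] rot [ 3.141 -0.     0.247] F [-0.01 -0.97  0.39]
tool cm x -0.14 y 0.09 z 9.74
```

```bash
python3 -m inch '[{"x":-0.05,"y":0.03,"z":2.5,"ax":0,"ay":0,"az":0},{"x":-0.05,"y":0.03,"z":2.5,"ax":0,"ay":0,"az":0},{"x":-0.05,"y":0.03,"z":2.5,"ax":0,"ay":0,"az":0},{"x":0,"y":0,"z":1.5,"ax":0,"ay":0,"az":0},{"x":0,"y":0,"z":0.3,"ax":0,"ay":0,"az":0}]' 0 20;python3 -c "
from h import *
to(.5265,-.324,.083)
p,d=env.grab_frame('scene');cv2.imwrite('pics/a1.png',cv2.resize(p[40:240,130:400],None,fx=2.9,fy=2.9))
p,d=env.grab_frame('wrist');cv2.imwrite('pics/a1w.png',p)
for i in range(3): env.grab_frame('wrist');print(env.state()['ft_force'])"
```

```text
t: 2.37
ee_pos: [0.5236, -0.3241, 0.0913]
eef_rot: [-3.138, 0.003, 0.247]
ft_force: [0.2, -0.0, -0.7]
opening: 0.004
t 2.37 tcp [ 0.5236 -0.3241  0.0913] rot [-3.138e+00  3.000e-03  2.470e-01] F [ 0.16 -0.02 -0.73]
tool cm x 0.28 y 0.06 z 0.83
[0.3713269  0.0639316  0.36666684]
[ 0.68882508 -0.41076379  0.54187377]
[-0.31444942  0.05575297 -0.53424367]
```

View pics/a1.png

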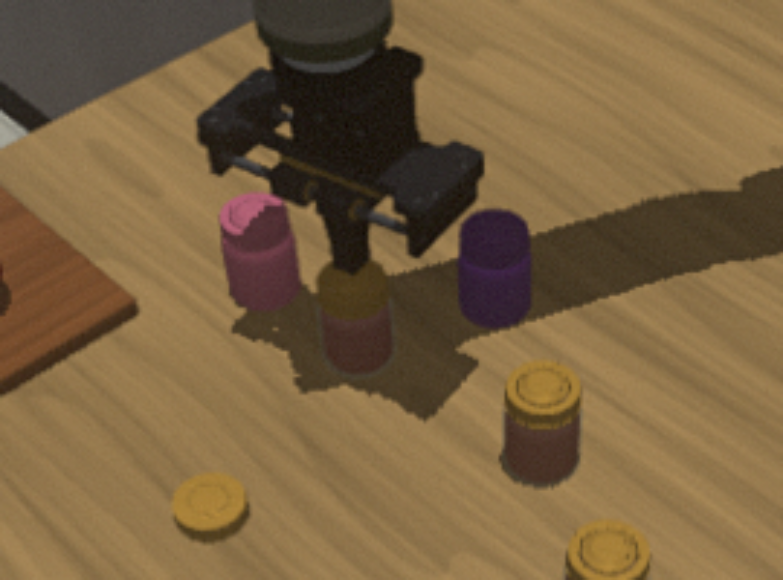

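View pics/a1w.png

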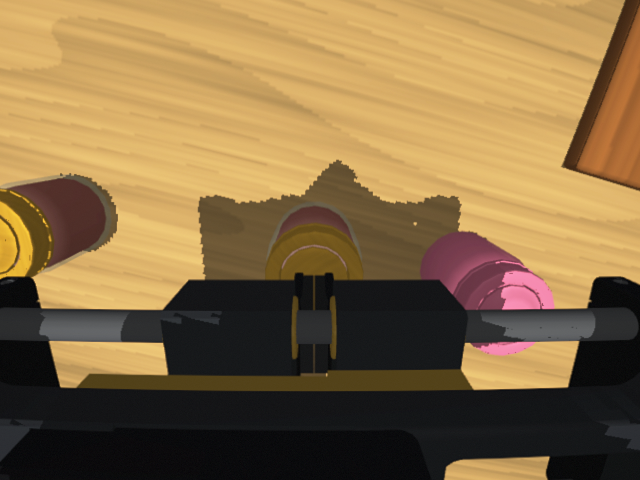

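```bash
python3 -m inch '[{"x":0.1,"y":0.03,"z":0.1,"ax":0,"ay":0,"az":0},{"x":0.1,"y":0.03,"z":0.2,"ax":0,"ay":0,"az":0},{"x":0.08,"y":0,"z":0.2,"ax":0,"ay":0,"az":0},{"x":0,"y":0,"z":0.15,"ax":0,"ay":0,"az":0},{"x":0,"y":0,"z":0.1,"ax":0,"ay":0,"az":0}]' 0 20; for i in 1 ; do python3 -m inch '[{"x":0,"y":0,"z":0.02,"ax":0,"ay":0,"az":0},{"x":0,"y":0,"z":0.02,"ax":0,"ay":0,"az":0},{"x":0,"y":0,"z":0.02,"ax":0,"ay":0,"az":0},{"x":0,"y":0,"z":0,"ax":0,"ay":0,"az":0},{"x":0,"y":0,"z":0,"ax":0,"ay":0,"az":0}]';done; python3 -c "
from h import *
to(.5265,-.324,.083)"
```

```text
t: 3.03
ee_pos: [0.5281, -0.3247, 0.0868]
eef_rot: [-3.141, 0.0, 0.247]
ft_force: [0.2, -0.6, -0.3]
opening: 0.005
t: 3.45
ee_pos: [0.5282, -0.3249, 0.0865]
eef_rot: [3.141, -0.0, 0.247]
ft_force: [-0.1, 0.6, 0.7]
opening: 0.006
t 3.45 tcp [ 0.5282 -0.3249  0.0865] rot [ 3.141 -0.     0.247] F [-0.11  0.57  0.68]
tool cm x -0.14 y -0.13 z 0.35
```

```bash
python3 -m inch '[{"x":-0.06,"y":-0.05,"z":0.08,"ax":0,"ay":0,"az":0},{"x":-0.06,"y":-0.05,"z":0.08,"ax":0,"ay":0,"az":0},{"x":0,"y":0,"z":0.06,"ax":0,"ay":0,"az":0},{"x":0,"y":0,"z":0.06,"ax":0,"ay":0,"az":0},{"x":0,"y":0,"z":0,"ax":0,"ay":0,"az":0}]' 0 20; python3 -m inch '[{"x":0,"y":0,"z":0.02,"ax":0,"ay":0,"az":0},{"x":0,"y":0,"z":0.02,"ax":0,"ay":0,"az":0},{"x":0,"y":0,"z":0.02,"ax":0,"ay":0,"az":0},{"x":0,"y":0,"z":0,"ax":0,"ay":0,"az":0},{"x":0,"y":0,"z":0,"ax":0,"ay":0,"az":0}]'
```

```text
t: 3.87
ee_pos: [0.5267, -0.3241, 0.0835]
eef_rot: [-3.142, 0.0, 0.247]
ft_force: [0.5, -1.2, -0.8]
opening: 0.004
t: 4.28
ee_pos: [0.5268, -0.3242, 0.0831]
eef_rot: [3.141, -0.0, 0.247]
ft_force: [-0.6, 0.4, 0.6]
opening: 0.01
```

```bash
python3 -m inch '[{"x":0,"y":0,"z":0.03,"ax":0,"ay":0,"az":0},{"x":0,"y":0,"z":0.03,"ax":0,"ay":0,"az":0},{"x":0,"y":0,"z":0.03,"ax":0,"ay":0,"az":0},{"x":0,"y":0,"z":0.01,"ax":0,"ay":0,"az":0},{"x":0,"y":0,"z":0,"ax":0,"ay":0,"az":0}]' 
```

```text
t: 4.7
ee_pos: [0.5269, -0.3242, 0.0825]
eef_rot: [3.141, -0.0, 0.247]
ft_force: [-1.3, 1.4, 4.6]
opening: 0.004
```

```bash
python3 -m inch '[{"x":0,"y":0,"z":0.02,"ax":0,"ay":0,"az":0},{"x":0,"y":0,"z":0.02,"ax":0,"ay":0,"az":0},{"x":0,"y":0,"z":0,"ax":0,"ay":0,"az":0},{"x":0,"y":0,"z":0,"ax":0,"ay":0,"az":0},{"x":0,"y":0,"z":0,"ax":0,"ay":0,"az":0}]' 
```

```text
t: 5.12
ee_pos: [0.5269, -0.3243, 0.0824]
eef_rot: [3.141, -0.0, 0.247]
ft_force: [-2.7, 1.2, 7.6]
opening: 0.006
```

```bash
python3 -m inch '[{"x":0,"y":0,"z":0.02,"ax":0,"ay":0,"az":0},{"x":0,"y":0,"z":0,"ax":0,"ay":0,"az":0},{"x":0,"y":0,"z":0,"ax":0,"ay":0,"az":0},{"x":0,"y":0,"z":0,"ax":0,"ay":0,"az":0},{"x":0,"y":0,"z":0,"ax":0,"ay":0,"az":0}]' ; python3 -c "
from h import *
for i in range(3): env.grab_frame('top');print(env.state()['ft_force'],env.state()['ee_pos'])"
```

```text
t: 5.53
ee_pos: [0.527, -0.3243, 0.0823]
eef_rot: [3.141, -0.0, 0.247]
ft_force: [-2.2, 1.4, 7.2]
opening: 0.006
[-3.8402448   0.43990034  8.12059782] [ 0.52698213 -0.32427128  0.08232443]
[-2.82230845  1.52263666  9.17446619] [ 0.52699275 -0.32428626  0.08233276]
[-3.19708291  0.89154909  8.13273403] [ 0.52700632 -0.32430043  0.08235914]
```

Jar A holds about 8 N with no give, so it is sealed. Next is the middle jar.

```bash
python3 -m inch '[{"x":0,"y":0,"z":-1.0,"ax":0,"ay":0,"az":0},{"x":0,"y":0,"z":-1.5,"ax":0,"ay":0,"az":0},{"x":0.2,"y":-2.0,"z":0,"ax":0,"ay":0,"az":0},{"x":0.35,"y":-3.0,"z":0,"ax":0,"ay":0,"az":0},{"x":0.35,"y":-3.0,"z":0,"ax":0,"ay":0,"az":0}]' ; python3 -m inch '[{"x":0.35,"y":-3.0,"z":0,"ax":0,"ay":0,"az":0},{"x":0.35,"y":-3.0,"z":0,"ax":0,"ay":0,"az":0},{"x":0.2,"y":-2.2,"z":0,"ax":0,"ay":0,"az":0},{"x":0.15,"y":-1.4,"z":0,"ax":0,"ay":0,"az":0},{"x":0,"y":0,"z":0,"ax":0,"ay":0,"az":0}]';  python3 -c "
from h import *
to(.5028,-.1485,.084)"
```

```text
t: 6.1
ee_pos: [0.5158, -0.2442, 0.107]
eef_rot: [3.141, -0.001, 0.245]
ft_force: [0.1, 0.2, -0.2]
opening: 0.004
t: 6.52
ee_pos: [0.5028, -0.1456, 0.107]
eef_rot: [-3.141, -0.001, 0.251]
ft_force: [-0.3, -0.1, -0.3]
opening: 0.004
t 6.52 tcp [ 0.5028 -0.1456  0.107 ] rot [-3.141e+00 -1.000e-03  2.510e-01] F [-0.33 -0.15 -0.25]
tool cm x -0.08 y 0.28 z 2.3
```

```bash
python3 -m inch '[{"x":-0.03,"y":0.1,"z":0.8,"ax":0,"ay":0,"az":0},{"x":-0.03,"y":0.1,"z":0.8,"ax":0,"ay":0,"az":0},{"x":0,"y":0,"z":0.5,"ax":0,"ay":0,"az":0},{"x":0,"y":0,"z":0.1,"ax":0,"ay":0,"az":0},{"x":0,"y":0,"z":0,"ax":0,"ay":0,"az":0}]' ; python3 -c "
from h import *
to(.5028,-.1485,.084)"
```

```text
t: 6.93
ee_pos: [0.5021, -0.1515, 0.0835]
eef_rot: [-3.141, 0.001, 0.245]
ft_force: [0.8, 0.1, 0.5]
opening: 0.003
t 6.93 tcp [ 0.5021 -0.1515  0.0835] rot [-3.141e+00  1.000e-03  2.450e-01] F [0.83 0.09 0.47]
tool cm x 0.15 y -0.27 z -0.05
```

```bash
python3 -m inch '[{"x":0.05,"y":-0.13,"z":0,"ax":0,"ay":0,"az":0},{"x":0.05,"y":-0.12,"z":0.03,"ax":0,"ay":0,"az":0},{"x":0,"y":0,"z":0.03,"ax":0,"ay":0,"az":0},{"x":0,"y":0,"z":0.03,"ax":0,"ay":0,"az":0},{"x":0,"y":0,"z":0,"ax":0,"ay":0,"az":0}]'
```

```text
t: 7.35
ee_pos: [0.503, -0.1481, 0.0836]
eef_rot: [3.141, -0.0, 0.247]
ft_force: [0.2, -0.4, 0.2]
opening: 0.006
```

```bash
python3 -m inch '[{"x":0,"y":0,"z":0.02,"ax":0,"ay":0,"az":0},{"x":0,"y":0,"z":0.02,"ax":0,"ay":0,"az":0},{"x":0,"y":0,"z":0.01,"ax":0,"ay":0,"az":0},{"x":0,"y":0,"z":0,"ax":0,"ay":0,"az":0},{"x":0,"y":0,"z":0,"ax":0,"ay":0,"az":0}]'
```

```text
t: 7.77
ee_pos: [0.5029, -0.1482, 0.083]
eef_rot: [3.142, 0.0, 0.247]
ft_force: [1.1, 0.2, 0.1]
opening: 0.006
```

```bash
python3 -m inch '[{"x":0,"y":0,"z":0.03,"ax":0,"ay":0,"az":0},{"x":0,"y":0,"z":0.03,"ax":0,"ay":0,"az":0},{"x":0,"y":0,"z":0.02,"ax":0,"ay":0,"az":0},{"x":0,"y":0,"z":0,"ax":0,"ay":0,"az":0},{"x":0,"y":0,"z":0,"ax":0,"ay":0,"az":0}]'
```

```text
t: 8.18
ee_pos: [0.503, -0.1482, 0.0825]
eef_rot: [3.141, -0.0, 0.247]
ft_force: [-2.1, -0.2, 5.6]
opening: 0.005
```

```bash
python3 -m inch '[{"x":0,"y":0,"z":0.02,"ax":0,"ay":0,"az":0},{"x":0,"y":0,"z":0.02,"ax":0,"ay":0,"az":0},{"x":0,"y":0,"z":0,"ax":0,"ay":0,"az":0},{"x":0,"y":0,"z":0,"ax":0,"ay":0,"az":0},{"x":0,"y":0,"z":0,"ax":0,"ay":0,"az":0}]'
```

```text
t: 8.6
ee_pos: [0.5031, -0.1482, 0.0823]
eef_rot: [3.141, -0.0, 0.247]
ft_force: [-3.2, 0.5, 7.3]
opening: 0.004
```

```bash
python3 -m inch '[{"x":0,"y":0,"z":0.02,"ax":0,"ay":0,"az":0},{"x":0,"y":0,"z":0,"ax":0,"ay":0,"az":0},{"x":0,"y":0,"z":0,"ax":0,"ay":0,"az":0},{"x":0,"y":0,"z":0,"ax":0,"ay":0,"az":0},{"x":0,"y":0,"z":0,"ax":0,"ay":0,"az":0}]' ; python3 -c "
from h import *
for i in range(3): env.grab_frame('top');print(env.state()['ft_force'],env.state()['ee_pos'])"
```

```text
t: 9.02
ee_pos: [0.5031, -0.1482, 0.0822]
eef_rot: [3.141, -0.0, 0.247]
ft_force: [-2.8, 1.1, 8.1]
opening: 0.006
[-3.88403517  0.17824205  7.47816278] [ 0.50312501 -0.14818492  0.08221707]
[-3.1564838   0.9096661   8.08698765] [ 0.50312421 -0.14820016  0.0822057 ]
[-3.86492142  1.0288632   8.06138838] [ 0.50314199 -0.14818815  0.08221969]
```

Jar B also holds about 8 N, so it is sealed. Jar C comes next. It should be the unsealed one, and it still has to be clicked.

```bash
python3 -m inch '[{"x":0,"y":0,"z":-1.0,"ax":0,"ay":0,"az":0},{"x":0,"y":0,"z":-1.2,"ax":0,"ay":0,"az":0},{"x":1.5,"y":-1.6,"z":0,"ax":0,"ay":0,"az":0},{"x":1.9,"y":-2.0,"z":0,"ax":0,"ay":0,"az":0},{"x":1.9,"y":-2.0,"z":0,"ax":0,"ay":0,"az":0}]' ; python3 -m inch '[{"x":1.9,"y":-2.0,"z":0,"ax":0,"ay":0,"az":0},{"x":1.7,"y":-1.9,"z":0,"ax":0,"ay":0,"az":0},{"x":1.1,"y":-1.3,"z":0,"ax":0,"ay":0,"az":0},{"x":0,"y":0,"z":0.8,"ax":0,"ay":0,"az":0},{"x":0,"y":0,"z":0.8,"ax":0,"ay":0,"az":0}]'; python3 -m inch '[{"x":0,"y":0,"z":0.3,"ax":0,"ay":0,"az":0},{"x":0,"y":0,"z":0,"ax":0,"ay":0,"az":0},{"x":0,"y":0,"z":0,"ax":0,"ay":0,"az":0},{"x":0,"y":0,"z":0,"ax":0,"ay":0,"az":0},{"x":0,"y":0,"z":0,"ax":0,"ay":0,"az":0}]';  python3 -c "
from h import *
to(.5735,-.019,.083)"
```

```text
t: 9.58
ee_pos: [0.5415, -0.0808, 0.105]
eef_rot: [3.141, -0.001, 0.245]
ft_force: [-0.8, -0.4, -0.7]
opening: 0.005
t: 10.0
ee_pos: [0.5743, -0.0181, 0.0883]
eef_rot: [3.141, -0.002, 0.249]
ft_force: [0.2, -0.0, 0.4]
opening: 0.005
t: 10.42
ee_pos: [0.5736, -0.0196, 0.0851]
eef_rot: [3.141, -0.0, 0.246]
ft_force: [-0.6, -0.7, 0.4]
opening: 0.004
t 10.42 tcp [ 0.5736 -0.0196  0.0851] rot [ 3.141 -0.     0.246] F [-0.6  -0.72  0.38]
tool cm x -0.0 y -0.06 z 0.21
```

```bash
python3 -m inch '[{"x":0,"y":-0.04,"z":0.1,"ax":0,"ay":0,"az":0},{"x":0,"y":0,"z":0.07,"ax":0,"ay":0,"az":0},{"x":0,"y":0,"z":0.04,"ax":0,"ay":0,"az":0},{"x":0,"y":0,"z":0.02,"ax":0,"ay":0,"az":0},{"x":0,"y":0,"z":0,"ax":0,"ay":0,"az":0}]'
```

```text
t: 10.83
ee_pos: [0.5735, -0.0186, 0.0826]
eef_rot: [3.141, -0.0, 0.247]
ft_force: [-1.5, -0.9, 4.2]
opening: 0.009
```

```bash
python3 -m inch '[{"x":0,"y":0,"z":0.03,"ax":0,"ay":0,"az":0},{"x":0,"y":0,"z":0.03,"ax":0,"ay":0,"az":0},{"x":0,"y":0,"z":0,"ax":0,"ay":0,"az":0},{"x":0,"y":0,"z":0,"ax":0,"ay":0,"az":0},{"x":0,"y":0,"z":0,"ax":0,"ay":0,"az":0}]'
```

```text
t: 11.25
ee_pos: [0.5735, -0.0186, 0.0821]
eef_rot: [3.141, -0.0, 0.247]
ft_force: [-3.0, -0.6, 5.7]
opening: 0.007
```

```bash
python3 -m inch '[{"x":0,"y":0,"z":0.03,"ax":0,"ay":0,"az":0},{"x":0,"y":0,"z":0.03,"ax":0,"ay":0,"az":0},{"x":0,"y":0,"z":0.03,"ax":0,"ay":0,"az":0},{"x":0,"y":0,"z":0,"ax":0,"ay":0,"az":0},{"x":0,"y":0,"z":0,"ax":0,"ay":0,"az":0}]'
```

```text
t: 11.67
ee_pos: [0.5735, -0.0186, 0.0812]
eef_rot: [3.141, -0.0, 0.247]
ft_force: [-1.9, -0.9, 6.0]
opening: 0.005
```

```bash
python3 -m inch '[{"x":0,"y":0,"z":0.03,"ax":0,"ay":0,"az":0},{"x":0,"y":0,"z":0.03,"ax":0,"ay":0,"az":0},{"x":0,"y":0,"z":0,"ax":0,"ay":0,"az":0},{"x":0,"y":0,"z":0,"ax":0,"ay":0,"az":0},{"x":0,"y":0,"z":0,"ax":0,"ay":0,"az":0}]'
```

```text
t: 12.08
ee_pos: [0.5735, -0.0186, 0.0806]
eef_rot: [3.141, -0.0, 0.247]
ft_force: [-2.5, -0.2, 5.5]
opening: 0.005
```

```bash
python3 -m inch '[{"x":0,"y":0,"z":0.02,"ax":0,"ay":0,"az":0},{"x":0,"y":0,"z":0.02,"ax":0,"ay":0,"az":0},{"x":0,"y":0,"z":0.02,"ax":0,"ay":0,"az":0},{"x":0,"y":0,"z":0,"ax":0,"ay":0,"az":0},{"x":0,"y":0,"z":0,"ax":0,"ay":0,"az":0}]'
```

```text
t: 12.5
ee_pos: [0.5735, -0.0186, 0.0801]
eef_rot: [3.141, -0.0, 0.247]
ft_force: [-2.7, -0.7, 6.2]
opening: 0.01
```

```bash
python3 -m inch '[{"x":0,"y":0,"z":0.02,"ax":0,"ay":0,"az":0},{"x":0,"y":0,"z":0.02,"ax":0,"ay":0,"az":0},{"x":0,"y":0,"z":0,"ax":0,"ay":0,"az":0},{"x":0,"y":0,"z":0,"ax":0,"ay":0,"az":0},{"x":0,"y":0,"z":0,"ax":0,"ay":0,"az":0}]'
```

```text
t: 12.92
ee_pos: [0.5736, -0.0186, 0.0799]
eef_rot: [3.141, -0.0, 0.247]
ft_force: [-3.6, -1.0, 8.3]
opening: 0.005
```

```bash
python3 -m inch '[{"x":0,"y":0,"z":0.02,"ax":0,"ay":0,"az":0},{"x":0,"y":0,"z":0.01,"ax":0,"ay":0,"az":0},{"x":0,"y":0,"z":0,"ax":0,"ay":0,"az":0},{"x":0,"y":0,"z":0,"ax":0,"ay":0,"az":0},{"x":0,"y":0,"z":0,"ax":0,"ay":0,"az":0}]'; python3 -m inch '[{"x":0,"y":0,"z":-1.0,"ax":0,"ay":0,"az":0},{"x":0,"y":0,"z":-2,"ax":0,"ay":0,"az":0},{"x":0,"y":0,"z":-2,"ax":0,"ay":0,"az":0},{"x":0,"y":0,"z":-0.5,"ax":0,"ay":0,"az":0},{"x":0,"y":0,"z":0,"ax":0,"ay":0,"az":0}]' 100 20;python3 -m inch '[{"x":0,"y":0,"z":0,"ax":0,"ay":0,"az":0},{"x":0,"y":0,"z":0,"ax":0,"ay":0,"az":0},{"x":0,"y":0,"z":0,"ax":0,"ay":0,"az":0},{"x":0,"y":0,"z":0,"ax":0,"ay":0,"az":0},{"x":0,"y":0,"z":0,"ax":0,"ay":0,"az":0}]' 100 20;python3 -c "
from h import *
to(.5735,-.019,.025)
p,d=env.grab_frame('wrist');cv2.imwrite('pics/c1w.png',p)"
```

```text
t: 13.33
ee_pos: [0.5737, -0.0186, 0.0798]
eef_rot: [3.141, -0.0, 0.247]
ft_force: [-3.1, 0.3, 9.3]
opening: 0.005
t: 13.75
ee_pos: [0.5745, -0.0185, 0.1356]
eef_rot: [3.141, -0.003, 0.247]
ft_force: [0.4, -0.6, -0.0]
opening: 0.3
t: 14.17
ee_pos: [0.5731, -0.0186, 0.1333]
eef_rot: [-3.141, 0.001, 0.247]
ft_force: [0.5, 0.1, -0.0]
opening: 0.68
t 14.17 tcp [ 0.5731 -0.0186  0.1333] rot [-3.141e+00  1.000e-03  2.470e-01] F [ 0.51  0.08 -0.02]
tool cm x 0.03 y 0.05 z 10.83
```

View pics/c1w.png

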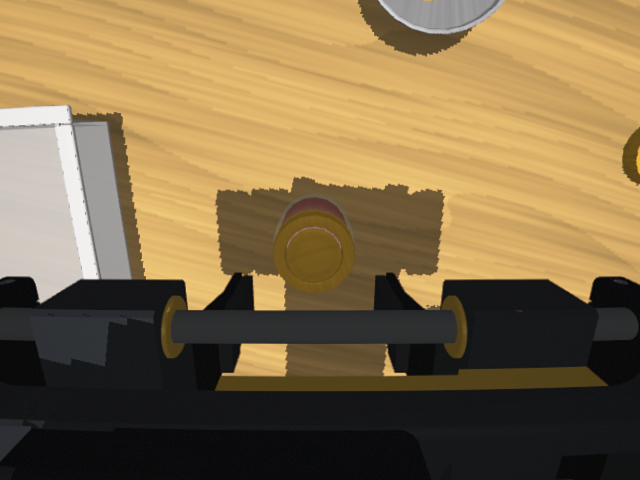

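```bash
python3 -m inch '[{"x":0.0,"y":0,"z":0.2,"ax":0,"ay":0,"az":0},{"x":0,"y":0,"z":0.5,"ax":0,"ay":0,"az":0},{"x":0,"y":0,"z":1,"ax":0,"ay":0,"az":0},{"x":0,"y":0,"z":1,"ax":0,"ay":0,"az":0},{"x":0,"y":0.03,"z":1,"ax":0,"ay":0,"az":0}]' 100 20;python3 -m inch '[{"x":0,"y":0,"z":1.5,"ax":0,"ay":0,"az":0},{"x":0,"y":0,"z":1.5,"ax":0,"ay":0,"az":0},{"x":0,"y":0,"z":1.5,"ax":0,"ay":0,"az":0},{"x":0,"y":0,"z":0.5,"ax":0,"ay":0,"az":0},{"x":0,"y":0,"z":0,"ax":0,"ay":0,"az":0}]' 100 20;python3 -c "
from h import *
to(.5735,-.019,.022)
p,d=env.grab_frame('scene');cv2.imwrite('pics/c2.png',cv2.resize(p[100:300,200:470],None,fx=2.9,fy=2.9))"
```

```text
t: 14.63
ee_pos: [0.5731, -0.0189, 0.0954]
eef_rot: [-3.141, 0.001, 0.247]
ft_force: [-0.0, -0.5, -0.3]
opening: 0.989
t: 15.05
ee_pos: [0.5722, -0.0189, 0.0449]
eef_rot: [-3.14, 0.003, 0.247]
ft_force: [0.4, -0.5, -0.3]
opening: 1.003
t 15.05 tcp [ 0.5722 -0.0189  0.0449] rot [-3.14e+00  3.00e-03  2.47e-01] F [ 0.41 -0.52 -0.3 ]
tool cm x 0.13 y 0.04 z 2.29
```

View pics/c2.png

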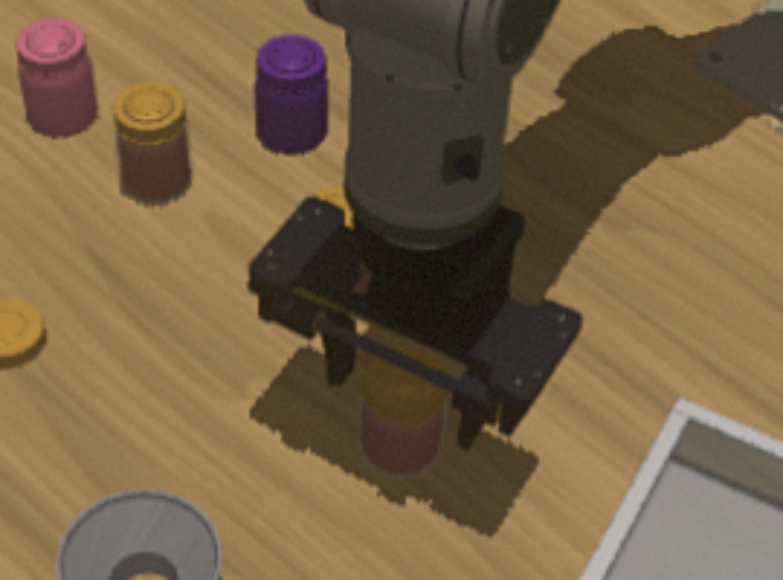

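The fingers straddle jar C symmetrically, at about (400,420) in the crop. I'll go down and close.

```bash
python3 -m inch '[{"x":0.05,"y":0.03,"z":0.8,"ax":0,"ay":0,"az":0},{"x":0,"y":0,"z":0.7,"ax":0,"ay":0,"az":0},{"x":0,"y":0,"z":0.4,"ax":0,"ay":0,"az":0},{"x":0,"y":0,"z":0.15,"ax":0,"ay":0,"az":0},{"x":0,"y":0,"z":0,"ax":0,"ay":0,"az":0}]' 100 30;python3 -m inch '[{"x":0,"y":0,"z":0,"ax":0,"ay":0,"az":0},{"x":0,"y":0,"z":0,"ax":0,"ay":0,"az":0},{"x":0,"y":0,"z":0,"ax":0,"ay":0,"az":0},{"x":0,"y":0,"z":0,"ax":0,"ay":0,"az":0},{"x":0,"y":0,"z":0,"ax":0,"ay":0,"az":0}]' 50 30;python3 -m inch '[{"x":0,"y":0,"z":0,"ax":0,"ay":0,"az":0},{"x":0,"y":0,"z":0,"ax":0,"ay":0,"az":0},{"x":0,"y":0,"z":0,"ax":0,"ay":0,"az":0},{"x":0,"y":0,"z":0,"ax":0,"ay":0,"az":0},{"x":0,"y":0,"z":0,"ax":0,"ay":0,"az":0}]' 50 30;
```

```text
t: 15.52
ee_pos: [0.5738, -0.0191, 0.026]
eef_rot: [-3.141, 0.001, 0.247]
ft_force: [-0.4, 0.5, 0.3]
opening: 0.998
t: 15.93
ee_pos: [0.5742, -0.0191, 0.0266]
eef_rot: [3.141, -0.0, 0.247]
ft_force: [0.2, 0.6, 0.5]
opening: 0.702
t: 16.35
ee_pos: [0.5741, -0.0189, 0.0266]
eef_rot: [3.142, -0.0, 0.247]
ft_force: [-0.3, 2.0, 3.5]
opening: 0.656
```

```bash
python3 -m inch '[{"x":0,"y":0,"z":-0.2,"ax":0,"ay":0,"az":0},{"x":0,"y":0,"z":-0.6,"ax":0,"ay":0,"az":0},{"x":0,"y":0,"z":-1.2,"ax":0,"ay":0,"az":0},{"x":0,"y":0,"z":-1.8,"ax":0,"ay":0,"az":0},{"x":0,"y":0,"z":-1.8,"ax":0,"ay":0,"az":0}]' 50 30;python3 -m inch '[{"x":0,"y":0,"z":-1.8,"ax":0,"ay":0,"az":0},{"x":0,"y":0,"z":-1.2,"ax":0,"ay":0,"az":0},{"x":0,"y":0,"z":-0.6,"ax":0,"ay":0,"az":0},{"x":0,"y":0,"z":0,"ax":0,"ay":0,"az":0},{"x":0,"y":0,"z":0,"ax":0,"ay":0,"az":0}]' ;python3 -c "
from h import *
to(.5122,.223,.03)
p,d=env.grab_frame('scene');cv2.imwrite('pics/c3.png',cv2.resize(p[100:300,200:470],None,fx=2.9,fy=2.9))"
```

```text
t: 16.77
ee_pos: [0.5737, -0.0191, 0.0835]
eef_rot: [-3.141, 0.001, 0.247]
ft_force: [-0.4, 0.2, -2.9]
opening: 0.66
t: 17.18
ee_pos: [0.5738, -0.0192, 0.1181]
eef_rot: [3.141, 0.0, 0.247]
ft_force: [-0.2, 0.1, -3.8]
opening: 0.656
t 17.18 tcp [ 0.5738 -0.0192  0.1181] rot [3.141 0.    0.247] F [-0.19  0.12 -3.76]
tool cm x -0.06 y -24.99 z 8.81
```

View pics/c3.png

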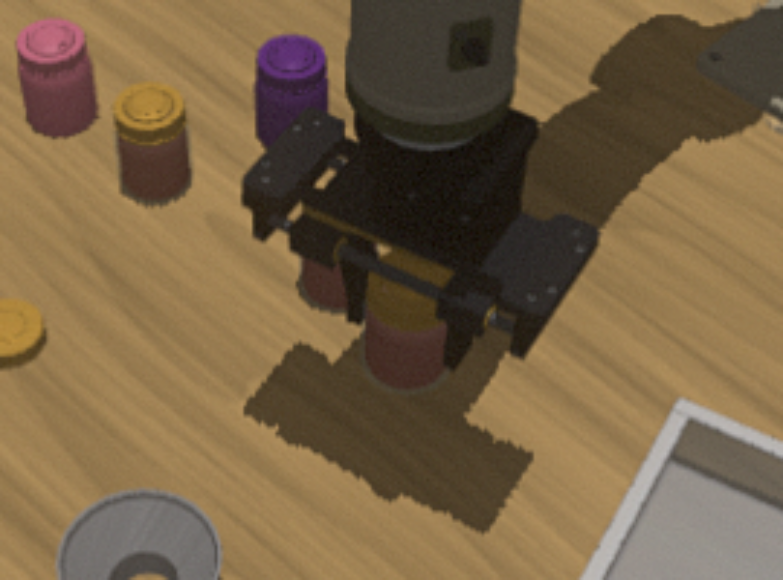

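The jar is held and lifted: the wrist reads −3.8 N and its underside is at about 91 mm. Now over the bin, easing in and out of the motion.

```bash
python3 -m inch '[{"x":0,"y":-0.7,"z":0,"ax":0,"ay":0,"az":0},{"x":0,"y":-1.4,"z":0,"ax":0,"ay":0,"az":0},{"x":0,"y":-2.1,"z":0,"ax":0,"ay":0,"az":0},{"x":0,"y":-2.5,"z":0,"ax":0,"ay":0,"az":0},{"x":0,"y":-2.5,"z":0,"ax":0,"ay":0,"az":0}]';python3 -m inch '[{"x":0,"y":-2.5,"z":0,"ax":0,"ay":0,"az":0},{"x":0,"y":-2.5,"z":0,"ax":0,"ay":0,"az":0},{"x":0,"y":-2.5,"z":0,"ax":0,"ay":0,"az":0},{"x":0,"y":-2.5,"z":0,"ax":0,"ay":0,"az":0},{"x":0,"y":-2.3,"z":0,"ax":0,"ay":0,"az":0}]';python3 -m inch '[{"x":0,"y":-1.8,"z":0,"ax":0,"ay":0,"az":0},{"x":0,"y":-1.2,"z":0,"ax":0,"ay":0,"az":0},{"x":0,"y":-0.5,"z":0,"ax":0,"ay":0,"az":0},{"x":0,"y":0,"z":0,"ax":0,"ay":0,"az":0},{"x":0,"y":0,"z":0,"ax":0,"ay":0,"az":0}]';python3 -c "
from h import *
to(.5122,.223,.03)
p,d=env.grab_frame('scene');cv2.imwrite('pics/c4.png',cv2.resize(p[180:400,350:600],None,fx=2.7,fy=2.7))"
```

```text
t: 17.65
ee_pos: [0.5505, 0.0724, 0.1179]
eef_rot: [-3.141, 0.001, 0.247]
ft_force: [-0.0, 0.9, -4.1]
opening: 0.656
t: 18.07
ee_pos: [0.5198, 0.1924, 0.118]
eef_rot: [-3.141, 0.001, 0.249]
ft_force: [-0.6, 0.8, -3.6]
opening: 0.663
t: 18.48
ee_pos: [0.5131, 0.2226, 0.1181]
eef_rot: [3.141, 0.0, 0.246]
ft_force: [-0.2, -0.7, -4.2]
opening: 0.662
t 18.48 tcp [0.5131 0.2226 0.1181] rot [3.141 0.    0.246] F [-0.24 -0.75 -4.23]
tool cm x -0.08 y -0.06 z 8.81
```

View pics/c4.png

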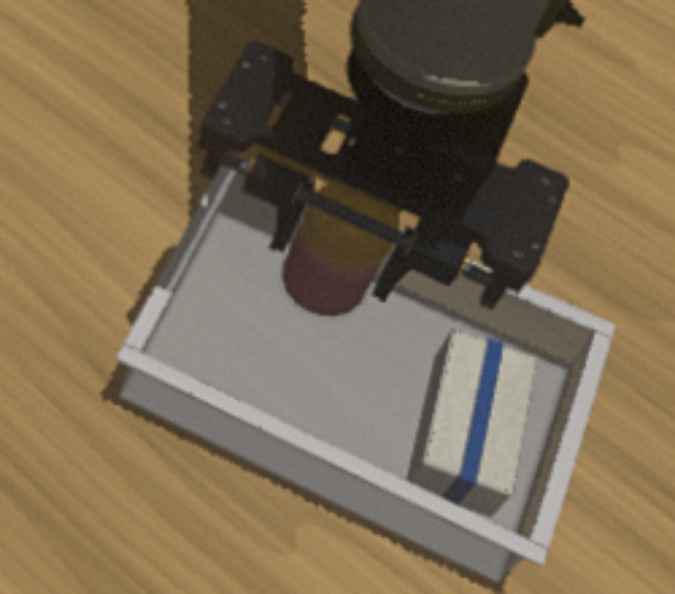

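```bash
python3 -m inch '[{"x":0,"y":0,"z":0.8,"ax":0,"ay":0,"az":0},{"x":0,"y":0,"z":1.5,"ax":0,"ay":0,"az":0},{"x":0,"y":0,"z":1.5,"ax":0,"ay":0,"az":0},{"x":0,"y":0,"z":1.5,"ax":0,"ay":0,"az":0},{"x":0,"y":0,"z":1.2,"ax":0,"ay":0,"az":0}]';python3 -m inch '[{"x":0,"y":0,"z":0.8,"ax":0,"ay":0,"az":0},{"x":0,"y":0,"z":0.5,"ax":0,"ay":0,"az":0},{"x":0,"y":0,"z":0.3,"ax":0,"ay":0,"az":0},{"x":0,"y":0,"z":0.1,"ax":0,"ay":0,"az":0},{"x":0,"y":0,"z":0.1,"ax":0,"ay":0,"az":0}]';python3 -m inch '[{"x":0,"y":0,"z":0.1,"ax":0,"ay":0,"az":0},{"x":0,"y":0,"z":0.05,"ax":0,"ay":0,"az":0},{"x":0,"y":0,"z":0.05,"ax":0,"ay":0,"az":0},{"x":0,"y":0,"z":0.05,"ax":0,"ay":0,"az":0},{"x":0,"y":0,"z":0,"ax":0,"ay":0,"az":0}]'
```

```text
t: 18.95
ee_pos: [0.5129, 0.222, 0.0517]
eef_rot: [3.141, 0.001, 0.245]
ft_force: [0.0, -0.6, -3.1]
opening: 0.659
t: 19.37
ee_pos: [0.5134, 0.2235, 0.0358]
eef_rot: [-3.142, -0.001, 0.247]
ft_force: [1.0, -0.6, -3.0]
opening: 0.66
t: 19.78
ee_pos: [0.513, 0.2233, 0.033]
eef_rot: [3.141, -0.0, 0.247]
ft_force: [-0.7, 0.4, -4.2]
opening: 0.661
```

```bash
python3 -m inch '[{"x":0,"y":0,"z":0.07,"ax":0,"ay":0,"az":0},{"x":0,"y":0,"z":0.06,"ax":0,"ay":0,"az":0},{"x":0,"y":0,"z":0.06,"ax":0,"ay":0,"az":0},{"x":0,"y":0,"z":0.06,"ax":0,"ay":0,"az":0},{"x":0,"y":0,"z":0,"ax":0,"ay":0,"az":0}]'
```

```text
t: 20.2
ee_pos: [0.5129, 0.2233, 0.0303]
eef_rot: [3.141, 0.0, 0.247]
ft_force: [0.4, 0.3, -3.1]
opening: 0.663
```

```bash
python3 -m inch '[{"x":0,"y":0,"z":0.05,"ax":0,"ay":0,"az":0},{"x":0,"y":0,"z":0.04,"ax":0,"ay":0,"az":0},{"x":0,"y":0,"z":0.04,"ax":0,"ay":0,"az":0},{"x":0,"y":0,"z":0,"ax":0,"ay":0,"az":0},{"x":0,"y":0,"z":0,"ax":0,"ay":0,"az":0}]'
```

```text
t: 20.62
ee_pos: [0.5131, 0.2234, 0.0296]
eef_rot: [3.141, -0.0, 0.247]
ft_force: [-4.0, -1.8, 5.1]
opening: 0.656
```

```bash
python3 -m inch '[{"x":0,"y":0,"z":-0.05,"ax":0,"ay":0,"az":0},{"x":0,"y":0,"z":0,"ax":0,"ay":0,"az":0},{"x":0,"y":0,"z":0,"ax":0,"ay":0,"az":0},{"x":0,"y":0,"z":0,"ax":0,"ay":0,"az":0},{"x":0,"y":0,"z":0,"ax":0,"ay":0,"az":0}]' 88 20; python3 -m inch '[{"x":0,"y":0,"z":0,"ax":0,"ay":0,"az":0},{"x":0,"y":0,"z":0,"ax":0,"ay":0,"az":0},{"x":0,"y":0,"z":0,"ax":0,"ay":0,"az":0},{"x":0,"y":0,"z":-0.3,"ax":0,"ay":0,"az":0},{"x":0,"y":0,"z":-0.6,"ax":0,"ay":0,"az":0}]' ; python3 -m inch '[{"x":0,"y":0,"z":-1,"ax":0,"ay":0,"az":0},{"x":0,"y":0,"z":-1.5,"ax":0,"ay":0,"az":0},{"x":0,"y":0,"z":-2,"ax":0,"ay":0,"az":0},{"x":0,"y":0,"z":-2,"ax":0,"ay":0,"az":0},{"x":0,"y":0,"z":-2,"ax":0,"ay":0,"az":0}]' ;python3 -c "
from h import *
to(.5122,.223,.03)
p,d=env.grab_frame('scene');cv2.imwrite('pics/c5.png',cv2.resize(p[180:400,350:600],None,fx=2.7,fy=2.7))
p,d=env.grab_frame('wrist');cv2.imwrite('pics/c5w.png',p)"
```

```text
t: 21.03
ee_pos: [0.5131, 0.2234, 0.0296]
eef_rot: [-3.142, -0.0, 0.247]
ft_force: [0.5, -0.1, -0.0]
opening: 0.863
t: 21.45
ee_pos: [0.5125, 0.2232, 0.0384]
eef_rot: [3.141, 0.001, 0.247]
ft_force: [0.6, -0.8, -0.5]
opening: 0.875
t: 21.87
ee_pos: [0.513, 0.2236, 0.1256]
eef_rot: [-3.141, -0.001, 0.247]
ft_force: [0.4, 0.2, 0.1]
opening: 0.883
t 21.87 tcp [0.513  0.2236 0.1256] rot [-3.141e+00 -1.000e-03  2.470e-01] F [0.39 0.21 0.06]
tool cm x -0.09 y 0.04 z 9.56
```

View pics/c5.png

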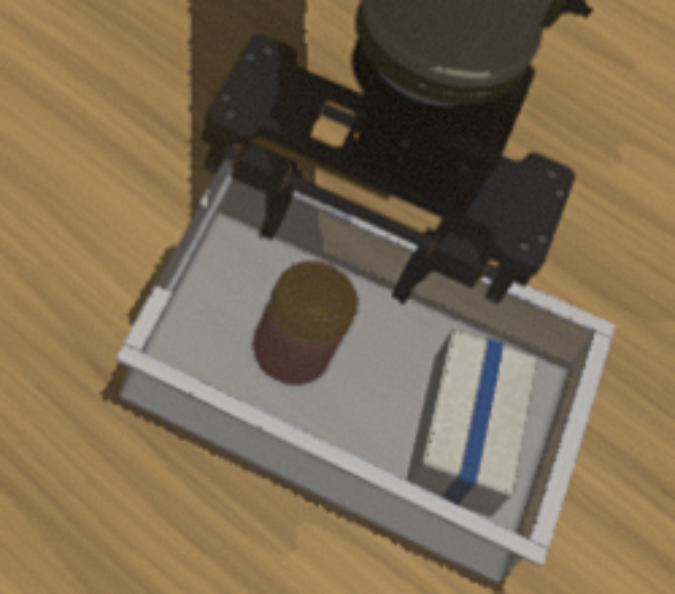

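View pics/c5w.png

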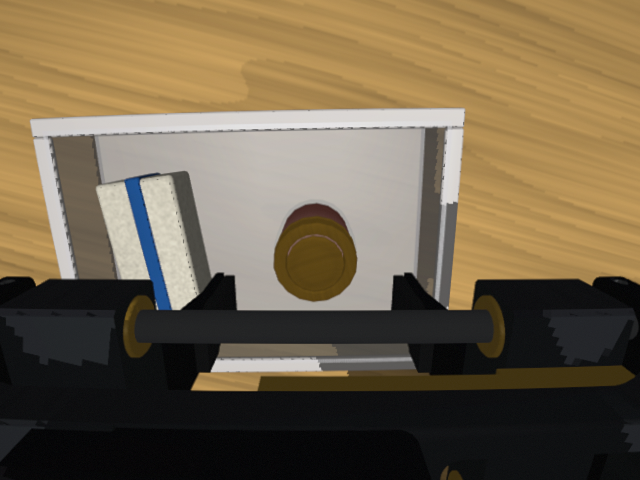

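Jar C stands upright in the free half of the bin, at about (305,320) in the crop, and the pack is untouched. I'll rise clear and check everything.

```bash
python3 -m inch '[{"x":-1,"y":0,"z":-2,"ax":0,"ay":0,"az":0},{"x":-2,"y":0,"z":-2,"ax":0,"ay":0,"az":0},{"x":-2.5,"y":0,"z":-2,"ax":0,"ay":0,"az":0},{"x":-2.5,"y":0,"z":-1,"ax":0,"ay":0,"az":0},{"x":-1,"y":0,"z":0,"ax":0,"ay":0,"az":0}]'; python3 -m inch '[{"x":0,"y":0,"z":0,"ax":0,"ay":0,"az":0},{"x":0,"y":0,"z":0,"ax":0,"ay":0,"az":0},{"x":0,"y":0,"z":0,"ax":0,"ay":0,"az":0},{"x":0,"y":0,"z":0,"ax":0,"ay":0,"az":0},{"x":0,"y":0,"z":0,"ax":0,"ay":0,"az":0}]'; python3 - <<'E'
from h import *
from scipy import ndimage
for c in ["top","scene"]:
    p,d,W=cloud(c); cv2.imwrite(f"pics/end_{c}.png",p)
    m=(W[...,2]>0.069)&(W[...,2]<0.095)&(W[...,0]>0.3)&(W[...,0]<0.75)&(W[...,1]>-.5)&(W[...,1]<.3)
    l,n=ndimage.label(m)
    for i in range(1,n+1):
        q=W[l==i]
        if len(q)<80: continue
        print(c,len(q),np.round(cv2.minEnclosingCircle(q[:,:2].astype(np.float32))[0],4),np.median(q[:,2]).round(4),p[l==i].mean(0).round())
    for n in ["pack","funnel","spare_lid"]: print(n,[np.round(r['centre'],3) for r in env.find_in(c,n)[:1]])
E
```

```text
t: 22.38
ee_pos: [0.4242, 0.2018, 0.1961]
eef_rot: [3.141, -0.003, 0.248]
ft_force: [1.9, 0.5, -0.3]
opening: 0.88
t: 22.8
ee_pos: [0.426, 0.2015, 0.1932]
eef_rot: [-3.141, 0.001, 0.247]
ft_force: [0.3, 0.1, 0.0]
opening: 0.878
top 636 [ 0.5323 -0.4339] 0.0797 [135. 119. 178.]
top 643 [ 0.5272 -0.3241] 0.0797 [ 91. 146. 175.]
top 640 [0.5138 0.2217] 0.0828 [ 94. 148. 175.]
top 596 [ 0.5035 -0.1482] 0.0798 [ 97. 155. 184.]
top 642 [ 0.4141 -0.2913] 0.0798 [130.  66. 109.]
pack [array([0.49 , 0.334, 0.042])]
funnel [array([ 0.785, -0.046,  0.038])]
spare_lid [array([ 0.703, -0.275,  0.017])]
scene 355 [ 0.5303 -0.4324] 0.0778 [ 97.  85. 150.]
scene 358 [ 0.4115 -0.291 ] 0.0784 [93. 50. 85.]
scene 388 [ 0.5248 -0.3234] 0.0784 [ 50. 110. 143.]
scene 450 [ 0.501  -0.1476] 0.0781 [ 50. 110. 143.]
scene 740 [0.5127 0.2222] 0.0817 [ 57. 111. 142.]
pack [array([0.496, 0.336, 0.041])]
funnel [array([ 0.764, -0.063,  0.038])]
spare_lid [array([ 0.709, -0.272,  0.015])]
```

View pics/end_scene.png

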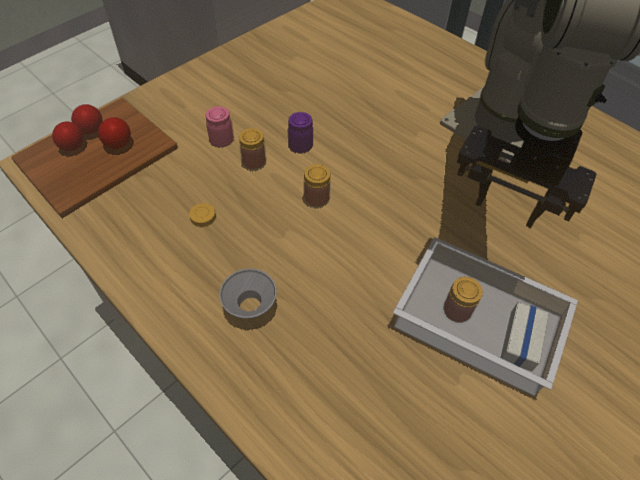

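The jar stands upright in the bin at (463,298) with its lid 3 mm higher than before, which matches the floor thickness. The other jars and objects have not moved.

```bash
python3 -c "
from bench import env
print(env.job_done())"
```

```text
the job is handed in; nothing more can be done
None
```

The unsealed jar now stands upright on the floor of the bin, in the free half beside the pack, and I have handed the job in at about 23 s. It was the jar nearest the bin, at about (0.573, −0.019).

- **Pressing:** I pressed all three lids in steps of 0.2–0.9 mm. The two jars further from the bin held about 8 N with no give, so they are sealed. The third gave way at about 5.5–6 N, travelled about 2.8 mm and then climbed to 9.3 N. No reading passed about 10 N on any lid.
- **Placing:** I gripped the jar by the glass, lifted it over the lip and set it down slowly. The gripper then backed off clear of everything.

**Last checks:**
- **Unsealed jar:** its lid is 3 mm higher than it was on the counter, which is the thickness of the bin floor.
- **Sealed jars:** they are within about 1 mm of their starting positions.
- **Funnel and spare lid:** they match their first readings to within about 3 mm.
- **Pack:** the top-camera network reading differs by 8 mm from the first, while the scene camera agrees to 3 mm and the pictures show no change. I take this as detector noise.

No check failed. I could not read the dome's height directly, so the click is inferred from force and travel.

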